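# Switch on an interlocked three-lever bank

### The arm

A 6-joint arm with a two-finger parallel gripper is mounted at the origin on the work surface. World frame = base frame: x ahead of the robot, y to its left, z up, the work surface at z = 0. Lengths are in mm, angles in rad, forces in N, time in s.
With the tool pointing down it reaches from about 325 to 775 mm from the base axis. Payload 5.5 kg.
Tool frame: the origin (TCP) lies at the centre of the arm's flange, where the gripper is bolted on; the fingertips stand 173 mm ahead of it and the grasp point (between the pads) lies 155 mm ahead of it (ctrl.finger_overhang is the distance from the TCP to the fingertips, in mm); z points along the fingers, x is the direction in which the jaws open and shut, and the axes are right-handed (so a half turn about z gives the same grasp; the last joint's range is limited). The gripper opens to 85 mm and grips with 20 to 120 N. Pads are 22 mm wide; open, the fingers measure 114 mm over their backs; the gripper's body (76 mm by 85 mm) begins 54 mm behind the grasp point. The pads swing forward as they close: fully open they stand 13 mm farther back than shut.
Start: joints at [1.194, 0.091, 1.231, -0, 1.82, -0.057], TCP at [188.631, 569.593, 404.675] pointing down, gripper open.
Joint ranges: [-2.87, 2.87], [-0.86, 2.18], [0.17, 2.46], [-1.51, 4.65], [0.06, 2.69], [-2.65, 2.65]. Speed limits (rad/s): [2.57, 2.57, 3.01, 3.14, 3.14, 3.14].

### API

Orientations are given as a 3x3 rotation matrix whose columns are the frame's x, y, z axes.
In Python, from cell import monitor, optics, sign_off, masks_of, landmark_of, ctrl gives the robot as it stands.
- The arm moves only by the tool servo_tool, never from a script. Its argument "moves" is a list of rows, each an object of numbers: "dx", "dy", "dz": the shift along the tool's x, y, z in cm; "rx", "ry", "rz": the turn, a rotation vector about the tool's x, y, z in rad. In form: [{"dx": .., "dy": .., "dz": .., "rx": .., "ry": .., "rz": ..}, ...]. A call has 1 to 8 rows; each row is the pose to reach, as a shift and turn from the pose commanded when the call began, along the tool's axes at that moment; what a row does not reach only later rows make up. A row lasts 1/8 s, in which the tool goes at most 62.5 mm and 10.7 degrees, less where a joint would pass 70% of its speed; a pose out of reach is approached as far as the arm can. A call with a gripper value outside its range is refused whole. "hand" is the opening, from 0 (shut) to 1 (fully open), set as the call begins (left out, the last holds). The fingers move at their own pace and stop on an object; "squeeze" is the grip in N (left out, the last holds). Time passes only in rows, so rows that repeat a pose let the fingers close. It gives the time, the measured TCP pose, the force and the opening at its end, in the units of the state.
- monitor.get_obs(): the state, without advancing time (a new reading comes with each control period).
- optics.capture(name): name is "scene" or "top"; returns (picture, depth): 480x640x3 uint8, blue, green, red; 480x640 float32, mm along the optical axis (not along the pixel's ray), 0 where there is no reading.
- optics.camera_info(name): a dict with "vertical_fov" (degrees; the focal length in pixels is half the picture's height over the tangent of half this angle, whatever the lens; pixels are square), "cx", "cy" (the principal point, pixels), "R" (3x3) and "t" (3): a world point X has camera coordinates R X + t. Camera axes: x right, y down, z forward; pixel columns grow to the right and rows downward; lengths in mm; the calibration is good to about 2 mm. A picture is of the moment at which its call begins. camera_info takes no time and is no camera call.
- sign_off(): hands the job in, once; it reports no verdict.
Trained networks look in the newest picture that a camera, given by its name, has taken for a name from the list of things; names that differ only in an ending like _2 or _b are one class to them, and where a whole thing is asked for, a point or a joint stands for the part that bears it (a point fixed in the world has none). Each returns a list of dicts, best first, with "p" (0 to 1); they miss things now and then, are a little off and sometimes report something else, mostly with a low value. They report only what shows in the picture. A call takes as long as a camera call.
- masks_of(camera, name): "mask" (480x640 bool, what is visible of it) and "extent" ([left, top, right, bottom] in pixels, round what is visible of it).
- landmark_of(camera, name): "uv" ([column, row] in pixels: a listed point, or the origin of a listed thing).
The state is a dict: "clock": time; "joint_pos": joint angles; "qvel": joint speeds; "joint_torque": joint torques, N m; "tool_pos": TCP position; "ee_rot": TCP orientation; "force": force on the tool from outside, world axes, zero at the start; "ft_torque": the same for the moment, N m; "opening": finger opening in mm.
Only numpy, scipy, OpenCV 4.12 (cv2) and the standard library are available. Lean on these libraries where they do the work, as an engineer would, in place of code of your own. Each camera call takes 0.05 s, during which the arm holds its last target.

### The job

Switch on the bench's supply: throw all three levers of the switch bank fully over, away from the robot, and leave them there. They are interlocked in an order nobody wrote down, so at any time only one lever is free: feel each one gently, leave a blocked one alone and try another. Push with the fingers shut rather than gripping, never press on the bank or a lever with more than 20 N, and leave the things lying around undisturbed.

Things in the scene. Friction and masses are not known exactly. Their poses are not given: they have to be found in the camera images.
- bank: Grey sheet-metal switch box fixed to the bench, 162 (x) x 282 (y) x 90 mm high; three like levers stand out of slots in its top. Origin: centre of its underside. Its x axis points away from the robot (within 20 degrees), y left, z up. The levers turn about the bank's y axis; their pivots lie inside at bank x = 0, z = 75 mm, y = +80 (left), 0 (middle), -80 mm (right).
- left (a joint): Angle of the left lever in rad: 0 = off, leaning 0.5 rad towards the robot; 0.5 = upright; 1.0 = at its stop, fully over, leaning 0.5 rad away. Friction keeps it where it is left. Each lever is a 12 mm steel rod with a black round grip, 18 mm in diameter, from 50 to 115 mm from the pivot; its end is 176 mm above the bench when off or fully over, 190 mm when upright.
- middle (a joint): The same for the middle lever. Interlock, hidden in the box: one lever, not always the same, is free at the start; fully over, it frees a second, which fully over frees the third. A blocked lever moves up to 0.15 rad (17 mm at its end) against mere friction, then meets a springy stop: about 2.5 N per mm at its end.
- right (a joint): The same for the right lever. A free lever resists with some 2 to 9 N all the way, some more than others, so the first resistance does not mean that it is blocked. The stop at the end of the swing is stiffer than the blocked stop.
- left_tip (a point): Centre of the end of the left lever's grip; moves with the lever.
- middle_tip (a point): Centre of the end of the middle lever's grip; moves with the lever.
- right_tip (a point): Centre of the end of the right lever's grip; moves with the lever.
- canister_mid (a point): Bystander: loose steel canister, 70 mm in diameter, 105 mm tall, standing to the left of the bank; point on its axis 50 mm above its foot.
- offcut: Bystander: loose timber offcut, 130 x 45 x 35 mm high, lying to the right of the bank; origin at the centre of its underside.
- tape: Bystander: loose black tape measure, 78 x 36 x 50 mm high, standing beyond the bank; origin at the centre of its underside.

How it is judged:
By the outcome, as a careful person would: the job done as asked, in the order asked, and still so for the second after the job is handed in, with the robot touching nothing.
It also fails if it takes over 67 s, if anything falls off the work surface, if the arm or the gripper's body presses on something with over 40 N, if the wrist force passes 120 N, or if a joint passes its speed limit or range.

## Working session

There is one attempt and no reset: what is moved stays moved. The work goes in short steps, Python scripts to look and compute and a tool call to move; the robot and the scene stay as the last step left them, time stands still between calls to the robot, and variables do not carry over. Pictures are saved under pics/ and viewed, and the job is handed in when it is done.

Besides the shell and the picture viewer there is one more tool, called after "Request:" as name(argument=value, ...) on one line, values as JSON. servo_tool: Moves the arm, as the interface text tells. Its arguments: {"type":"object","properties":{"moves":{"type":"array"},"hand":{"type":"number"},"squeeze":{"type":"number"}},"required":["moves"]}

```bash
mkdir -p pics; ls; cat > h.py <<'E'
import numpy as np, cv2
from cell import monitor, optics, sign_off, masks_of, landmark_of, ctrl
def cam(n):
    c=optics.camera_info(n); f=240/np.tan(np.radians(c["vertical_fov"])/2)
    return f,c["cx"],c["cy"],np.array(c["R"]),np.array(c["t"])
def proj(n,X):
    f,cx,cy,R,t=cam(n); p=R@np.array(X,float)+t
    return np.array([f*p[0]/p[2]+cx,f*p[1]/p[2]+cy])
def ray(n,uv):
    f,cx,cy,R,t=cam(n); d=R.T@np.array([(uv[0]-cx)/f,(uv[1]-cy)/f,1]); return -R.T@t,d
def onz(n,uv,z):
    o,d=ray(n,uv); return o+d*(z-o[2])/d[2]
def cloud(n,D):
    f,cx,cy,R,t=cam(n); v,u=np.mgrid[0:480,0:640]
    P=np.stack([(u-cx)/f*D,(v-cy)/f*D,D],-1); return (P-t)@R
E
python3 - <<'E'
from h import *
np.set_printoptions(precision=2,suppress=True)
for n in("scene","top"):
    im,D=optics.capture(n); cv2.imwrite(f"pics/{n}0.png",im); np.save(f"{n}D.npy",D)
    print(n,optics.camera_info(n))
    for k in("left_tip","middle_tip","right_tip"):
        z=176
        for r in landmark_of(n,k)[:2]: print(k,r["p"],r["uv"],onz(n,r["uv"],z))
    for k in("bank","offcut","tape"):
        for r in landmark_of(n,k)[:2]: print(k,r["p"],r["uv"],onz(n,r["uv"],0))
    for r in landmark_of(n,"canister_mid")[:2]: print("can",r["p"],r["uv"],onz(n,r["uv"],50))
o=monitor.get_obs(); print({k:np.array(v) for k,v in o.items()})
E
```

```text
pics
scene {'vertical_fov': 53.4408773492204, 'cx': 321.4420740301744, 'cy': 239.1685580024857, 'R': array([[ 0.78,  0.63,  0.  ],
       [ 0.43, -0.52, -0.74],
       [-0.46,  0.57, -0.68]]), 't': array([-500.96, -169.87, 1444.15])}
left_tip 0.76 [253.7, 221.2] [516.04 -75.71 176.  ]
middle_tip 0.87 [236.1, 244.1] [ 539.85 -150.7   176.  ]
right_tip 0.63 [211.3, 271.6] [ 559.82 -235.61  176.  ]
bank 0.83 [267.0, 307.8] [ 596.53 -136.84    0.  ]
offcut 0.88 [231.6, 402.6] [ 705.94 -348.36    0.  ]
tape 0.83 [339.6, 308.4] [726.22 -33.52  -0.  ]
can 0.67 [254.1, 222.3] [405.34  19.3   50.  ]
can 0.57 [314.3, 226.9] [537.64 103.74  50.  ]
top {'vertical_fov': 55.157179608742204, 'cx': 311.1086568986243, 'cy': 236.58121191115205, 'R': array([[-0.02, -1.  , -0.03],
       [-0.99,  0.02, -0.17],
       [ 0.17,  0.02, -0.99]]), 't': array([  50.97,  650.6 , 1123.19])}
left_tip 0.54 [357.5, 286.9] [513.76 -68.05 176.  ]
middle_tip 0.62 [393.7, 277.5] [ 533.12 -150.2   176.  ]
right_tip 0.68 [427.0, 266.3] [ 556.74 -226.33  176.  ]
right_tip 0.46 [378.7, 259.3] [ 575.1  -118.34  176.  ]
bank 0.92 [379.0, 257.4] [ 600.51 -141.27    0.  ]
offcut 0.9 [457.0, 216.4] [ 706.44 -354.79    0.  ]
tape 0.72 [338.0, 207.4] [739.39 -36.55   0.  ]
tape 0.29 [395.5, 276.8] [ 548.11 -182.31    0.  ]
can 0.64 [284.2, 286.0] [527.11 107.55  50.  ]
{'clock': array(0.8), 'joint_pos': array([ 1.19,  0.09,  1.23,  0.  ,  1.82, -0.06]), 'qvel': array([-0.,  0.,  0.,  0., -0., -0.]), 'joint_torque': array([ -0.  , -45.84, -41.81,   0.  ,   0.  ,   0.  ]), 'tool_pos': array([188.63, 569.58, 404.69]), 'ee_rot': array([[ 0.31,  0.95, -0.  ],
       [ 0.95, -0.31, -0.  ],
       [-0.  , -0.  , -1.  ]]), 'force': array([0.37, 0.24, 0.27]), 'ft_torque': array([-0.04, -0.03, -0.04]), 'opening': array(85.58)}
```

View pics/scene0.png

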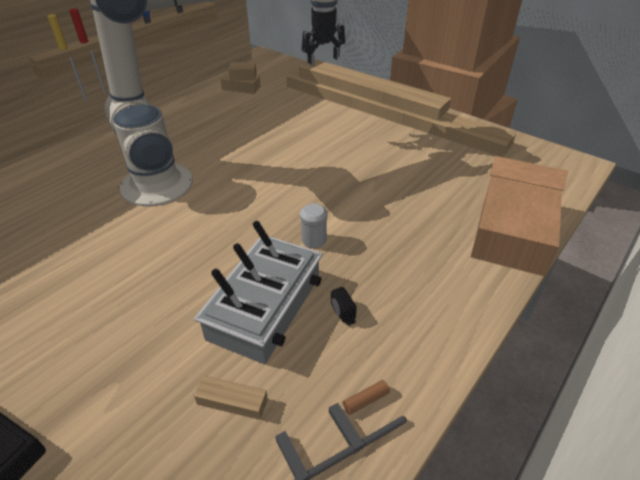

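View pics/top0.png

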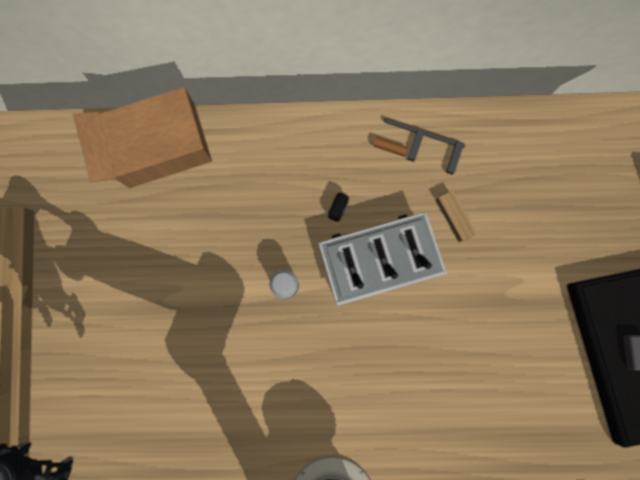

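```bash
python3 - <<'E'
from h import *
np.set_printoptions(precision=2,suppress=True)
# bank top plane fit from depth
for n in("scene","top"):
    D=np.load(f"{n}D.npy"); P=cloud(n,D); 
    m=(D>0)&(abs(P[...,2]-90)<6)&(P[...,0]>450)&(P[...,0]<780)&(P[...,1]>-330)&(P[...,1]<60)
    k,lab,st,_=cv2.connectedComponentsWithStats(m.astype(np.uint8))
    i=1+np.argmax(st[1:,4]); q=P[lab==i]; print(n,len(q),q.mean(0),np.std(q[:,2]))
    print(cv2.minAreaRect(q[:,:2].astype(np.float32)))
    m=(D>0)&(P[...,2]>120)&(P[...,2]<185)&(P[...,0]>450)&(P[...,0]<780)&(P[...,1]>-330)&(P[...,1]<60)
    k,lab,st,_=cv2.connectedComponentsWithStats(m.astype(np.uint8))
    for i in range(1,k):
        if st[i,4]>15: q=P[lab==i]; print(st[i,4],q.mean(0),q.min(0),q.max(0))
E
```

```text
scene 4884 [ 601.36 -150.22   88.76] 1.789915283720521
((591.0938720703125, -136.7194366455078), (140.25238037109375, 259.0889587402344), 14.811347007751465)
219 [536.12 -74.02 150.14] [511.73 -82.73 120.7 ] [554.44 -60.77 177.67]
249 [ 556.8  -151.03  150.36] [ 534.63 -159.98  120.41] [ 576.5  -137.38  178.03]
283 [ 577.29 -227.96  150.88] [ 552.46 -237.8   120.01] [ 596.06 -213.79  177.89]
top 5607 [ 590.59 -135.71   90.28] 2.8112144129386474
((589.9452514648438, -137.71266174316406), (160.31138610839844, 280.4180603027344), 15.030477523803711)
132 [ 571.36 -223.78  158.7 ] [ 552.96 -235.99  120.84] [ 594.44 -213.72  181.17]
127 [ 550.57 -147.17  159.69] [ 531.94 -160.19  120.09] [ 571.59 -137.19  180.31]
123 [530.5  -70.76 159.39] [511.23 -83.26 121.81] [552.31 -59.67 181.5 ]
```

The pictures agree with the networks. In the scene view, the three black levers stand at about (262,235), (245,260) and (222,283), and all lean towards the robot. The canister is at (314,226), the tape at (343,305) and the offcut at (231,395). Depth puts the bank's centre near (590,-137) with a yaw of about 15°. That predicts the tips within a few mm.

```bash
cat >> h.py <<'E'
from scipy.spatial.transform import Rotation as Ro
YAW=np.radians(15.1); C=np.array([590.3,-137.6,0])
BX=np.array([np.cos(YAW),np.sin(YAW),0]); BY=np.array([-np.sin(YAW),np.cos(YAW),0])
LY=dict(left=80,middle=0,right=-80)
RT=np.column_stack([BY,BX,[0,0,-1]])   # tool y = bank x, z down
def W(bx,by,z): return C+bx*BX+by*BY+np.array([0,0,z])
def B(p): d=np.array(p)-C; return np.array([d@BX,d@BY,p[2]])
def go(p,R=RT):
    o=monitor.get_obs(); R0=np.array(o["ee_rot"]); d=R0.T@(np.array(p)-o["tool_pos"])/10
    print("d cm",d.round(2),"rot",Ro.from_matrix(R0.T@R).as_rotvec().round(3))
def st():
    o=monitor.get_obs(); f=np.array(o["force"])
    print("t",o["clock"],"bank",B(o["tool_pos"]).round(1),"F bank",np.array([f@BX,f@BY,f[2]]).round(1),"op",o["opening"],"q",np.array(o["joint_pos"]).round(2))
E
python3 - <<'E'
from h import *
np.set_printoptions(precision=2,suppress=True)
print(np.linalg.det(RT))
for s,y in LY.items():
    X=W(-55,y,176); print(s,X,proj("scene",X),proj("top",X))
st(); go(W(-105,0,405)); print(W(-105,0,405))
E
```

```text
1.0
left [516.36 -74.69 176.  ] [254.13 221.03] [360.41 285.68]
middle [ 537.2  -151.93  176.  ] [234.78 243.86] [394.38 275.67]
right [ 558.04 -229.17  176.  ] [213.2  269.33] [428.23 265.7 ]
t 0.8 bank [-203.6  787.4  404.7] F bank [0.4 0.1 0.3] op 85.58198168918179 q [ 1.19  0.09  1.23  0.    1.82 -0.06]
d cm [-60.29  51.6   -0.03] rot [-0.    0.   -0.58]
[ 488.93 -164.95  405.  ]
```

Request:
servo_tool(moves=[{"dx": -7.5,"dy": 6.4,"rz": -0.07},{"dx": -60.3,"dy": 51.6,"rz": -0.58},{"dx": -60.3,"dy": 51.6,"rz": -0.58},{"dx": -60.3,"dy": 51.6,"rz": -0.58},{"dx": -60.3,"dy": 51.6,"rz": -0.58},{"dx": -60.3,"dy": 51.6,"rz": -0.58},{"dx": -60.3,"dy": 51.6,"rz": -0.58},{"dx": -60.3,"dy": 51.6,"rz": -0.58}], hand=0, squeeze=40)

```text
invalid input
```

```bash
python3 -c "
from h import *
st(); go(W(-105,0,405))"
```

```text
t 0.8 bank [-203.6  787.4  404.7] F bank [0.4 0.1 0.3] op 85.58198168918179 q [ 1.19  0.09  1.23  0.    1.82 -0.06]
d cm [-6.029e+01  5.160e+01 -3.000e-02] rot [-0.     0.    -0.583]
```

Request:
servo_tool(moves=[{"dx": -30,"dy": 25.8,"dz": 0,"rx": 0,"ry": 0,"rz": -0.29},{"dx": -30,"dy": 25.8,"dz": 0,"rx": 0,"ry": 0,"rz": -0.29},{"dx": -30,"dy": 25.8,"dz": 0,"rx": 0,"ry": 0,"rz": -0.29},{"dx": -30,"dy": 25.8,"dz": 0,"rx": 0,"ry": 0,"rz": -0.29},{"dx": -30,"dy": 25.8,"dz": 0,"rx": 0,"ry": 0,"rz": -0.29},{"dx": -30,"dy": 25.8,"dz": 0,"rx": 0,"ry": 0,"rz": -0.29},{"dx": -30,"dy": 25.8,"dz": 0,"rx": 0,"ry": 0,"rz": -0.29}], hand=0, squeeze=40)

```text
clock: 1.68
tool_pos: [339.8, 201.0, 405.1]
ee_rot: [[0.034, 0.999, 0.001], [0.999, -0.034, -0.0], [-0.0, 0.001, -1.0]]
force: [-0.2, -0.0, -0.9]
opening: 0.3
```

```bash
python3 -c "
from h import *
st(); go(W(-105,0,405))"
```

```text
t 1.675 bank [-153.6  392.1  405.1] F bank [-0.2  0.1 -0.9] op 0.27957014913574885 q [ 0.45 -0.47  1.72 -0.    1.89 -1.09]
d cm [-3.607e+01  1.614e+01  3.000e-02] rot [ 0.001  0.    -0.297]
```

Request:
servo_tool(moves=[{"dx": -36.1,"dy": 16.1,"dz": 0,"rx": 0,"ry": 0,"rz": -0.297},{"dx": -36.1,"dy": 16.1,"dz": 0,"rx": 0,"ry": 0,"rz": -0.297},{"dx": -36.1,"dy": 16.1,"dz": 0,"rx": 0,"ry": 0,"rz": -0.297},{"dx": -36.1,"dy": 16.1,"dz": 0,"rx": 0,"ry": 0,"rz": -0.297},{"dx": -36.1,"dy": 16.1,"dz": 0,"rx": 0,"ry": 0,"rz": -0.297},{"dx": -36.1,"dy": 16.1,"dz": 0,"rx": 0,"ry": 0,"rz": -0.297},{"dx": -36.1,"dy": 16.1,"dz": 0,"rx": 0,"ry": 0,"rz": -0.297},{"dx": -36.1,"dy": 16.1,"dz": 0,"rx": 0,"ry": 0,"rz": -0.297}])

```text
clock: 2.68
tool_pos: [489.8, -164.3, 403.7]
ee_rot: [[-0.26, 0.965, -0.002], [0.965, 0.26, 0.0], [0.001, -0.002, -1.0]]
force: [-1.2, 1.0, -0.3]
opening: -0.2
```

```bash
python3 -c "
from h import *
st(); go(W(-95,0,335))"
```

```text
t 2.675 bank [-1.040e+02  4.000e-01  4.037e+02] F bank [-0.9  1.3 -0.3] op -0.20511637794543155 q [-0.39 -0.13  1.45 -0.    1.82 -2.22]
d cm [-0.05  0.91  6.86] rot [-0.002 -0.001 -0.   ]
```

Request:
servo_tool(moves=[{"dx": 0,"dy": 0,"dz": 4,"rx": 0,"ry": 0,"rz": 0},{"dx": 0,"dy": 0.8,"dz": 7,"rx": 0,"ry": 0,"rz": 0},{"dx": 0,"dy": 1.6,"dz": 7,"rx": 0,"ry": 0,"rz": 0},{"dx": 0,"dy": 2.3,"dz": 7,"rx": 0,"ry": 0,"rz": 0},{"dx": 0,"dy": 2.3,"dz": 7,"rx": 0,"ry": 0,"rz": 0},{"dx": 0,"dy": 2.3,"dz": 7,"rx": 0,"ry": 0,"rz": 0}])

```text
clock: 3.42
tool_pos: [511.7, -155.8, 336.0]
ee_rot: [[-0.264, 0.964, 0.002], [0.964, 0.264, -0.001], [-0.001, 0.001, -1.0]]
force: [0.5, -0.0, -0.2]
opening: 0.1
```

```bash
python3 -c "
from h import *
st()
im,D=optics.capture('scene'); cv2.imwrite('pics/s1.png',cv2.resize(im[120:360,120:440],None,fx=2,fy=2))"
```

```text
t 3.425 bank [-80.6   2.9 336. ] F bank [ 0.5 -0.2 -0.2] op 0.10378561713883071 q [-0.36 -0.09  1.53 -0.    1.7  -2.2 ]
```

View pics/s1.png

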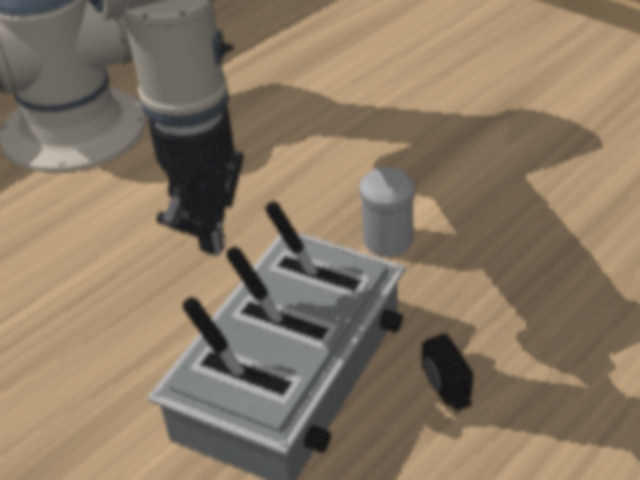

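The fingers, at about (213,240) in the crop, stand just on the robot's side of the middle lever's tip at about (235,255), clear of everything else. I'll feel it gently.

Request:
servo_tool(moves=[{"dx": -0.2,"dy": 0.3,"dz": 0,"rx": 0,"ry": 0,"rz": 0},{"dx": -0.2,"dy": 0.6,"dz": 0,"rx": 0,"ry": 0,"rz": 0},{"dx": -0.2,"dy": 0.9,"dz": 0,"rx": 0,"ry": 0,"rz": 0},{"dx": -0.2,"dy": 1.2,"dz": 0,"rx": 0,"ry": 0,"rz": 0},{"dx": -0.2,"dy": 1.2,"dz": 0,"rx": 0,"ry": 0,"rz": 0}])

```text
clock: 4.1
tool_pos: [523.5, -154.8, 335.2]
ee_rot: [[-0.264, 0.965, -0.001], [0.965, 0.264, -0.001], [-0.0, -0.001, -1.0]]
force: [-5.5, -1.7, 3.0]
opening: 0.3
```

```bash
python3 -c "
from h import *
st()"
```

```text
t 4.1 bank [-69.    0.8 335.2] F bank [-5.7 -0.2  3. ] op 0.27705686576106137 q [-0.35 -0.06  1.5  -0.    1.7  -2.19]
```

Request:
servo_tool(moves=[{"dx": 0,"dy": 0.3,"dz": 0,"rx": 0,"ry": 0,"rz": 0},{"dx": 0,"dy": 0.6,"dz": 0,"rx": 0,"ry": 0,"rz": 0},{"dx": 0,"dy": 0.6,"dz": 0,"rx": 0,"ry": 0,"rz": 0}])

```text
clock: 4.47
tool_pos: [529.3, -153.2, 335.3]
ee_rot: [[-0.264, 0.965, -0.001], [0.965, 0.264, -0.001], [-0.001, -0.001, -1.0]]
force: [-4.0, -0.9, 3.8]
opening: 0.0
```

Request:
servo_tool(moves=[{"dx": 0,"dy": 0.2,"dz": 0,"rx": 0,"ry": 0,"rz": 0},{"dx": 0,"dy": 0.2,"dz": 0,"rx": 0,"ry": 0,"rz": 0}])

```text
clock: 4.72
tool_pos: [531.0, -152.8, 335.5]
ee_rot: [[-0.263, 0.965, -0.001], [0.965, 0.263, -0.001], [-0.001, -0.001, -1.0]]
force: [-6.0, -1.6, 5.6]
opening: -0.1
```

```bash
python3 -c "
from h import *
st()"
```

```text
t 4.725 bank [-61.2   0.8 335.5] F bank [-6.2  0.   5.6] op -0.14550882720956973 q [-0.34 -0.04  1.49 -0.    1.7  -2.18]
```

Request:
servo_tool(moves=[{"dx": 0,"dy": 0.2,"dz": 0,"rx": 0,"ry": 0,"rz": 0},{"dx": 0,"dy": 0.2,"dz": 0,"rx": 0,"ry": 0,"rz": 0}])

```text
clock: 4.97
tool_pos: [532.7, -152.4, 335.9]
ee_rot: [[-0.263, 0.965, -0.002], [0.965, 0.263, -0.001], [-0.001, -0.002, -1.0]]
force: [-9.1, -1.2, 7.2]
opening: 0.2
```

Request:
servo_tool(moves=[{"dx": 0,"dy": 0.2,"dz": 0,"rx": 0,"ry": 0,"rz": 0},{"dx": 0,"dy": 0.2,"dz": 0,"rx": 0,"ry": 0,"rz": 0}])

```text
clock: 5.22
tool_pos: [534.3, -152.0, 336.4]
ee_rot: [[-0.263, 0.965, -0.003], [0.965, 0.263, -0.002], [-0.001, -0.003, -1.0]]
force: [-12.0, -1.5, 11.0]
opening: 0.2
```

Blocked: the force climbs steadily past 16 mm of travel. I'll back off and feel the right lever.

Request:
servo_tool(moves=[{"dx": 0,"dy": -3.5,"dz": 0,"rx": 0,"ry": 0,"rz": 0},{"dx": -2,"dy": -3.5,"dz": 0,"rx": 0,"ry": 0,"rz": 0},{"dx": -8,"dy": -3.5,"dz": 0,"rx": 0,"ry": 0,"rz": 0},{"dx": -8,"dy": -3.5,"dz": 0,"rx": 0,"ry": 0,"rz": 0},{"dx": -8,"dy": -2.5,"dz": 0,"rx": 0,"ry": 0,"rz": 0},{"dx": -8,"dy": -2.2,"dz": 0,"rx": 0,"ry": 0,"rz": 0},{"dx": -8,"dy": -2.2,"dz": 0,"rx": 0,"ry": 0,"rz": 0}])

```text
clock: 6.1
tool_pos: [535.7, -233.4, 334.9]
ee_rot: [[-0.266, 0.964, 0.0], [0.964, 0.266, -0.0], [-0.0, 0.0, -1.0]]
force: [0.3, -0.1, -0.4]
opening: -0.0
```

```bash
python3 -c "
from h import *
st()"
```

```text
t 6.1 bank [-77.7 -78.2 334.9] F bank [ 0.2 -0.2 -0.4] op -0.021021702208017655 q [-0.47  0.05  1.4   0.    1.69 -2.31]
```

Request:
servo_tool(moves=[{"dx": 0,"dy": 0.3,"dz": 0,"rx": 0,"ry": 0,"rz": 0},{"dx": 0,"dy": 0.6,"dz": 0,"rx": 0,"ry": 0,"rz": 0},{"dx": 0,"dy": 0.9,"dz": 0,"rx": 0,"ry": 0,"rz": 0},{"dx": 0,"dy": 0.9,"dz": 0,"rx": 0,"ry": 0,"rz": 0}])

```text
clock: 6.6
tool_pos: [543.7, -232.1, 335.2]
ee_rot: [[-0.264, 0.965, -0.001], [0.965, 0.264, -0.0], [-0.0, -0.001, -1.0]]
force: [-4.4, 0.7, 3.9]
opening: -0.0
```

Request:
servo_tool(moves=[{"dx": 0,"dy": 0.3,"dz": 0,"rx": 0,"ry": 0,"rz": 0},{"dx": 0,"dy": 0.6,"dz": 0,"rx": 0,"ry": 0,"rz": 0},{"dx": 0,"dy": 0.6,"dz": 0,"rx": 0,"ry": 0,"rz": 0}])

```text
clock: 6.98
tool_pos: [549.3, -230.9, 335.5]
ee_rot: [[-0.263, 0.965, -0.001], [0.965, 0.263, -0.001], [-0.001, -0.001, -1.0]]
force: [-5.7, -2.0, 5.2]
opening: -0.3
```

Request:
servo_tool(moves=[{"dx": 0,"dy": 0.2,"dz": 0,"rx": 0,"ry": 0,"rz": 0},{"dx": 0,"dy": 0.2,"dz": 0,"rx": 0,"ry": 0,"rz": 0}])

```text
clock: 7.22
tool_pos: [551.1, -230.5, 335.6]
ee_rot: [[-0.263, 0.965, -0.0], [0.965, 0.263, -0.002], [-0.001, -0.001, -1.0]]
force: [-5.4, -1.5, 5.1]
opening: 0.1
```

```bash
python3 -c "
from h import *
st()"
```

```text
t 7.225 bank [-62.  -79.5 335.6] F bank [-5.6 -0.1  5.1] op 0.10243642990612815 q [-0.45  0.08  1.36 -0.    1.7  -2.29]
```

Request:
servo_tool(moves=[{"dx": 0,"dy": 0.2,"dz": 0,"rx": 0,"ry": 0,"rz": 0},{"dx": 0,"dy": 0.2,"dz": 0,"rx": 0,"ry": 0,"rz": 0}])

```text
clock: 7.48
tool_pos: [553.1, -230.0, 335.6]
ee_rot: [[-0.263, 0.965, -0.0], [0.965, 0.263, -0.002], [-0.001, -0.001, -1.0]]
force: [-4.9, -2.1, 5.0]
opening: 0.1
```

Request:
servo_tool(moves=[{"dx": 0,"dy": 0.2,"dz": 0,"rx": 0,"ry": 0,"rz": 0},{"dx": 0,"dy": 0.2,"dz": 0,"rx": 0,"ry": 0,"rz": 0}])

```text
clock: 7.72
tool_pos: [555.1, -229.5, 335.6]
ee_rot: [[-0.263, 0.965, -0.0], [0.965, 0.263, -0.002], [-0.001, -0.001, -1.0]]
force: [-5.0, -2.5, 4.5]
opening: 0.1
```

Request:
servo_tool(moves=[{"dx": 0,"dy": 0.15,"dz": 0,"rx": 0,"ry": 0,"rz": 0},{"dx": 0,"dy": 0.15,"dz": 0,"rx": 0,"ry": 0,"rz": 0}])

```text
clock: 7.98
tool_pos: [556.5, -229.1, 335.5]
ee_rot: [[-0.263, 0.965, -0.0], [0.965, 0.263, -0.002], [-0.001, -0.001, -1.0]]
force: [-4.6, -2.0, 4.6]
opening: -0.3
```

Request:
servo_tool(moves=[{"dx": 0,"dy": 0.2,"dz": 0,"rx": 0,"ry": 0,"rz": 0},{"dx": 0,"dy": 0.4,"dz": 0,"rx": 0,"ry": 0,"rz": 0}])

```text
clock: 8.22
tool_pos: [560.3, -228.0, 335.6]
ee_rot: [[-0.263, 0.965, -0.0], [0.965, 0.263, -0.002], [-0.001, -0.001, -1.0]]
force: [-6.0, -1.9, 4.4]
opening: 0.1
```

Request:
servo_tool(moves=[{"dx": 0,"dy": 0.3,"dz": 0,"rx": 0,"ry": 0,"rz": 0},{"dx": 0,"dy": 0.6,"dz": 0,"rx": 0,"ry": 0,"rz": 0},{"dx": 0,"dy": 0.6,"dz": 0,"rx": 0,"ry": 0,"rz": 0}])

```text
clock: 8.6
tool_pos: [566.4, -226.2, 335.1]
ee_rot: [[-0.264, 0.965, 0.0], [0.965, 0.264, -0.001], [-0.001, -0.0, -1.0]]
force: [-4.3, -1.9, 2.6]
opening: -0.1
```

```bash
python3 -c "
from h import *
st()"
```

```text
t 8.6 bank [-46.1 -79.3 335.1] F bank [-4.6 -0.7  2.6] op -0.07449245564788703 q [-0.44  0.11  1.33 -0.    1.7  -2.27]
```

The right lever is free. I'll swing it on.

Request:
servo_tool(moves=[{"dx": 0,"dy": 0.6,"dz": 0,"rx": 0,"ry": 0,"rz": 0},{"dx": 0,"dy": 1.2,"dz": 0,"rx": 0,"ry": 0,"rz": 0},{"dx": 0,"dy": 1.8,"dz": 0,"rx": 0,"ry": 0,"rz": 0},{"dx": 0,"dy": 2.4,"dz": 0,"rx": 0,"ry": 0,"rz": 0},{"dx": 0,"dy": 3.0,"dz": 0,"rx": 0,"ry": 0,"rz": 0},{"dx": 0,"dy": 3.6,"dz": 0,"rx": 0,"ry": 0,"rz": 0},{"dx": 0,"dy": 4.2,"dz": 0,"rx": 0,"ry": 0,"rz": 0}])

```text
clock: 9.48
tool_pos: [607.4, -214.7, 334.5]
ee_rot: [[-0.264, 0.965, -0.0], [0.965, 0.264, 0.0], [0.0, -0.0, -1.0]]
force: [-4.0, -2.2, 2.1]
opening: -0.3
```

```bash
python3 -c "
from h import *
st()"
```

```text
t 9.475 bank [ -3.5 -78.9 334.5] F bank [-4.4 -1.1  2.1] op -0.2960171460481931 q [-0.39  0.21  1.23 -0.    1.71 -2.23]
```

Request:
servo_tool(moves=[{"dx": 0,"dy": 0.5,"dz": 0,"rx": 0,"ry": 0,"rz": 0},{"dx": 0,"dy": 1.0,"dz": 0,"rx": 0,"ry": 0,"rz": 0},{"dx": 0,"dy": 1.5,"dz": 0,"rx": 0,"ry": 0,"rz": 0},{"dx": 0,"dy": 1.8,"dz": 0,"rx": 0,"ry": 0,"rz": 0},{"dx": 0,"dy": 2.0,"dz": 0,"rx": 0,"ry": 0,"rz": 0},{"dx": 0,"dy": 2.0,"dz": 0,"rx": 0,"ry": 0,"rz": 0}])

```text
clock: 10.22
tool_pos: [626.6, -209.2, 334.8]
ee_rot: [[-0.264, 0.964, 0.001], [0.964, 0.264, 0.0], [0.0, 0.001, -1.0]]
force: [-2.7, -0.0, -0.5]
opening: 0.0
```

Request:
servo_tool(moves=[{"dx": 0,"dy": 0.2,"dz": 0,"rx": 0,"ry": 0,"rz": 0},{"dx": 0,"dy": 0.2,"dz": 0,"rx": 0,"ry": 0,"rz": 0}])

```text
clock: 10.48
tool_pos: [628.3, -208.9, 334.8]
ee_rot: [[-0.264, 0.964, 0.0], [0.964, 0.264, 0.0], [-0.0, 0.0, -1.0]]
force: [-3.5, 0.2, -0.9]
opening: 0.4
```

Request:
servo_tool(moves=[{"dx": 0,"dy": 0.2,"dz": 0,"rx": 0,"ry": 0,"rz": 0},{"dx": 0,"dy": 0.2,"dz": 0,"rx": 0,"ry": 0,"rz": 0}])

```text
clock: 10.72
tool_pos: [630.3, -208.4, 334.7]
ee_rot: [[-0.264, 0.965, 0.0], [0.965, 0.264, -0.0], [-0.0, 0.0, -1.0]]
force: [-3.2, -1.0, -1.2]
opening: 0.1
```

```bash
python3 -c "
from h import *
st()"
```

```text
t 10.725 bank [ 20.2 -78.8 334.7] F bank [-3.3 -0.1 -1.2] op 0.09390458432563553 q [-0.37  0.26  1.16  0.    1.72 -2.21]
```

Request:
servo_tool(moves=[{"dx": 0,"dy": 0.2,"dz": 0,"rx": 0,"ry": 0,"rz": 0},{"dx": 0,"dy": 0.2,"dz": 0,"rx": 0,"ry": 0,"rz": 0}])

```text
clock: 10.98
tool_pos: [632.3, -207.9, 334.7]
ee_rot: [[-0.264, 0.964, 0.0], [0.964, 0.264, -0.0], [-0.0, 0.0, -1.0]]
force: [-3.7, -1.6, -1.2]
opening: -0.1
```

Request:
servo_tool(moves=[{"dx": 0,"dy": 0.1,"dz": 0,"rx": 0,"ry": 0,"rz": 0},{"dx": 0,"dy": 0.1,"dz": 0,"rx": 0,"ry": 0,"rz": 0}])

```text
clock: 11.22
tool_pos: [633.1, -207.6, 334.7]
ee_rot: [[-0.264, 0.965, 0.0], [0.965, 0.264, -0.0], [-0.0, 0.0, -1.0]]
force: [-3.4, -0.3, -1.0]
opening: 0.0
```

Request:
servo_tool(moves=[{"dx": 0,"dy": 0.1,"dz": 0,"rx": 0,"ry": 0,"rz": 0},{"dx": 0,"dy": 0.1,"dz": 0,"rx": 0,"ry": 0,"rz": 0}])

```text
clock: 11.48
tool_pos: [634.1, -207.4, 334.7]
ee_rot: [[-0.264, 0.965, 0.0], [0.965, 0.264, -0.0], [-0.0, 0.0, -1.0]]
force: [-3.8, -0.9, -0.9]
opening: 0.4
```

Now at about 24 mm; continue in 1 mm steps until the end stop is felt.

Request:
servo_tool(moves=[{"dx": 0,"dy": 0.1,"dz": 0,"rx": 0,"ry": 0,"rz": 0},{"dx": 0,"dy": 0.1,"dz": 0,"rx": 0,"ry": 0,"rz": 0}])

```text
clock: 11.72
tool_pos: [635.1, -207.1, 334.7]
ee_rot: [[-0.264, 0.964, 0.0], [0.964, 0.264, 0.0], [-0.0, 0.0, -1.0]]
force: [-2.8, -0.9, -1.8]
opening: 0.2
```

Request:
servo_tool(moves=[{"dx": 0,"dy": 0.1,"dz": 0,"rx": 0,"ry": 0,"rz": 0},{"dx": 0,"dy": 0.1,"dz": 0,"rx": 0,"ry": 0,"rz": 0}])

```text
clock: 11.98
tool_pos: [636.0, -206.8, 334.7]
ee_rot: [[-0.264, 0.965, 0.0], [0.965, 0.264, -0.0], [-0.0, 0.0, -1.0]]
force: [-3.7, -0.6, -0.6]
opening: 0.1
```

Request:
servo_tool(moves=[{"dx": 0,"dy": 0.1,"dz": 0,"rx": 0,"ry": 0,"rz": 0},{"dx": 0,"dy": 0.1,"dz": 0,"rx": 0,"ry": 0,"rz": 0}])

```text
clock: 12.22
tool_pos: [636.9, -206.6, 334.7]
ee_rot: [[-0.264, 0.965, -0.0], [0.965, 0.264, -0.0], [0.0, -0.0, -1.0]]
force: [-4.8, -1.5, -0.9]
opening: 0.1
```

Request:
servo_tool(moves=[{"dx": 0,"dy": 0.1,"dz": 0,"rx": 0,"ry": 0,"rz": 0},{"dx": 0,"dy": 0.1,"dz": 0,"rx": 0,"ry": 0,"rz": 0}])

```text
clock: 12.48
tool_pos: [637.4, -206.6, 334.6]
ee_rot: [[-0.264, 0.965, -0.002], [0.965, 0.264, -0.0], [0.0, -0.002, -1.0]]
force: [-7.9, -1.1, 1.0]
opening: -0.1
```

Request:
servo_tool(moves=[{"dx": 0,"dy": 0.08,"dz": 0,"rx": 0,"ry": 0,"rz": 0},{"dx": 0,"dy": 0.08,"dz": 0,"rx": 0,"ry": 0,"rz": 0}])

```text
clock: 12.72
tool_pos: [637.8, -206.5, 334.5]
ee_rot: [[-0.263, 0.965, -0.004], [0.965, 0.263, -0.0], [0.001, -0.004, -1.0]]
force: [-11.0, -1.7, 1.7]
opening: 0.1
```

```bash
python3 -c "
from h import *
st()
im,D=optics.capture('scene'); cv2.imwrite('pics/s2.png',cv2.resize(im[120:360,120:440],None,fx=2,fy=2))"
```

```text
t 12.725 bank [ 27.9 -78.9 334.5] F bank [-11.1   1.3   1.7] op 0.1105600770378318 q [-0.36  0.28  1.14 -0.    1.72 -2.2 ]
```

View pics/s2.png

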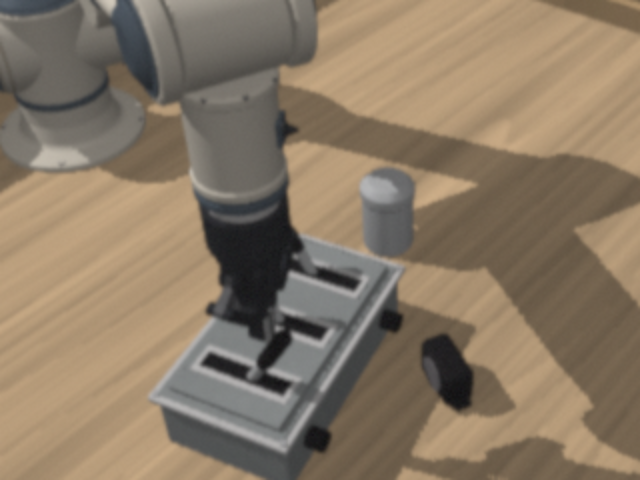

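The stop is felt at 27.9 mm (predicted about 26) with 11 N, and the picture shows the right lever leaning away, at crop (275,350). Back off and feel the middle one again.

Request:
servo_tool(moves=[{"dx": 0,"dy": -3,"dz": 0,"rx": 0,"ry": 0,"rz": 0},{"dx": 0,"dy": -9,"dz": 0,"rx": 0,"ry": 0,"rz": 0},{"dx": 0,"dy": -12,"dz": 0,"rx": 0,"ry": 0,"rz": 0},{"dx": 0,"dy": -12,"dz": 0,"rx": 0,"ry": 0,"rz": 0},{"dx": 4,"dy": -12,"dz": 0,"rx": 0,"ry": 0,"rz": 0},{"dx": 8,"dy": -12,"dz": 0,"rx": 0,"ry": 0,"rz": 0},{"dx": 8,"dy": -11,"dz": 0,"rx": 0,"ry": 0,"rz": 0},{"dx": 8,"dy": -10.5,"dz": 0,"rx": 0,"ry": 0,"rz": 0}])

```text
clock: 13.78
tool_pos: [517.6, -156.2, 335.1]
ee_rot: [[-0.265, 0.964, 0.002], [0.964, 0.265, -0.0], [-0.001, 0.002, -1.0]]
force: [0.2, -1.5, -0.1]
opening: -0.0
```

```bash
python3 -c "
from h import *
st()"
```

```text
t 13.775 bank [-75.    0.9 335.1] F bank [-0.2 -1.5 -0.1] op -0.04979721712306091 q [-0.36 -0.07  1.52  0.    1.69 -2.2 ]
```

Request:
servo_tool(moves=[{"dx": 0,"dy": 0.4,"dz": 0,"rx": 0,"ry": 0,"rz": 0},{"dx": 0,"dy": 0.8,"dz": 0,"rx": 0,"ry": 0,"rz": 0},{"dx": 0,"dy": 1.2,"dz": 0,"rx": 0,"ry": 0,"rz": 0},{"dx": 0,"dy": 1.2,"dz": 0,"rx": 0,"ry": 0,"rz": 0}])

```text
clock: 14.28
tool_pos: [528.1, -153.7, 334.5]
ee_rot: [[-0.264, 0.965, -0.0], [0.965, 0.264, 0.0], [0.0, -0.0, -1.0]]
force: [0.0, -0.1, -0.6]
opening: -0.1
```

Request:
servo_tool(moves=[{"dx": 0,"dy": 0.2,"dz": 0,"rx": 0,"ry": 0,"rz": 0},{"dx": 0,"dy": 0.4,"dz": 0,"rx": 0,"ry": 0,"rz": 0},{"dx": 0,"dy": 0.4,"dz": 0,"rx": 0,"ry": 0,"rz": 0}])

```text
clock: 14.65
tool_pos: [531.4, -152.6, 334.8]
ee_rot: [[-0.264, 0.965, -0.001], [0.965, 0.264, -0.0], [-0.0, -0.001, -1.0]]
force: [-3.6, -1.5, 1.6]
opening: 0.3
```

Request:
servo_tool(moves=[{"dx": 0,"dy": 0.2,"dz": 0,"rx": 0,"ry": 0,"rz": 0},{"dx": 0,"dy": 0.2,"dz": 0,"rx": 0,"ry": 0,"rz": 0}])

```text
clock: 14.9
tool_pos: [532.9, -152.2, 335.3]
ee_rot: [[-0.263, 0.965, -0.002], [0.965, 0.263, -0.001], [-0.0, -0.002, -1.0]]
force: [-7.8, -0.7, 3.2]
opening: 0.0
```

```bash
python3 -c "
from h import *
st()"
```

```text
t 14.9 bank [-59.2   0.8 335.3] F bank [-7.7  1.3  3.2] op 0.03922152132533016 q [-0.34 -0.03  1.48 -0.    1.7  -2.18]
```

Request:
servo_tool(moves=[{"dx": 0,"dy": 0.2,"dz": 0,"rx": 0,"ry": 0,"rz": 0},{"dx": 0,"dy": 0.2,"dz": 0,"rx": 0,"ry": 0,"rz": 0}])

```text
clock: 15.15
tool_pos: [534.5, -151.8, 335.8]
ee_rot: [[-0.263, 0.965, -0.003], [0.965, 0.263, -0.001], [-0.0, -0.003, -1.0]]
force: [-11.0, -2.6, 8.0]
opening: -0.2
```

The middle lever shows the same spring as before, so it is still blocked. I'll leave it and go to the left lever.

Request:
servo_tool(moves=[{"dx": 0,"dy": -3.5,"dz": 0,"rx": 0,"ry": 0,"rz": 0},{"dx": 2,"dy": -3.5,"dz": 0,"rx": 0,"ry": 0,"rz": 0},{"dx": 8,"dy": -3.5,"dz": 0,"rx": 0,"ry": 0,"rz": 0},{"dx": 8,"dy": -3.5,"dz": 0,"rx": 0,"ry": 0,"rz": 0},{"dx": 8,"dy": -2.5,"dz": 0,"rx": 0,"ry": 0,"rz": 0},{"dx": 8,"dy": -2.2,"dz": 0,"rx": 0,"ry": 0,"rz": 0},{"dx": 8,"dy": -2.2,"dz": 0,"rx": 0,"ry": 0,"rz": 0}])

```text
clock: 16.02
tool_pos: [493.8, -80.5, 334.3]
ee_rot: [[-0.263, 0.965, -0.001], [0.965, 0.263, 0.0], [0.0, -0.001, -1.0]]
force: [-0.4, -0.3, -0.1]
opening: 0.3
```

```bash
python3 -c "
from h import *
st()"
```

```text
t 16.025 bank [-78.3  80.2 334.3] F bank [-0.5 -0.2 -0.1] op 0.32760388410654107 q [-0.23 -0.18  1.62 -0.    1.7  -2.07]
```

Request:
servo_tool(moves=[{"dx": 0,"dy": 0.3,"dz": 0,"rx": 0,"ry": 0,"rz": 0},{"dx": 0,"dy": 0.6,"dz": 0,"rx": 0,"ry": 0,"rz": 0},{"dx": 0,"dy": 0.9,"dz": 0,"rx": 0,"ry": 0,"rz": 0},{"dx": 0,"dy": 0.9,"dz": 0,"rx": 0,"ry": 0,"rz": 0}])

```text
clock: 16.52
tool_pos: [501.8, -77.8, 335.0]
ee_rot: [[-0.264, 0.965, -0.0], [0.965, 0.264, -0.001], [-0.0, -0.0, -1.0]]
force: [-2.1, -1.2, 2.9]
opening: -0.3
```

Request:
servo_tool(moves=[{"dx": 0,"dy": 0.3,"dz": 0,"rx": 0,"ry": 0,"rz": 0},{"dx": 0,"dy": 0.6,"dz": 0,"rx": 0,"ry": 0,"rz": 0},{"dx": 0,"dy": 0.6,"dz": 0,"rx": 0,"ry": 0,"rz": 0}])

```text
clock: 16.9
tool_pos: [507.5, -76.2, 335.2]
ee_rot: [[-0.264, 0.965, -0.0], [0.965, 0.264, -0.0], [-0.0, -0.001, -1.0]]
force: [-4.9, -1.9, 2.8]
opening: 0.1
```

```bash
python3 -c "
from h import *
st()"
```

```text
t 16.9 bank [-63.9  80.9 335.2] F bank [-5.2 -0.5  2.8] op 0.13086598642543454 q [-0.22 -0.15  1.59 -0.    1.7  -2.05]
```

Request:
servo_tool(moves=[{"dx": 0,"dy": 0.2,"dz": 0,"rx": 0,"ry": 0,"rz": 0},{"dx": 0,"dy": 0.4,"dz": 0,"rx": 0,"ry": 0,"rz": 0},{"dx": 0,"dy": 0.4,"dz": 0,"rx": 0,"ry": 0,"rz": 0}])

```text
clock: 17.27
tool_pos: [511.4, -75.1, 335.1]
ee_rot: [[-0.264, 0.965, -0.0], [0.965, 0.264, -0.0], [-0.0, -0.0, -1.0]]
force: [-4.7, -2.2, 3.9]
opening: 0.2
```

Request:
servo_tool(moves=[{"dx": 0,"dy": 0.2,"dz": 0,"rx": 0,"ry": 0,"rz": 0},{"dx": 0,"dy": 0.2,"dz": 0,"rx": 0,"ry": 0,"rz": 0}])

```text
clock: 17.52
tool_pos: [513.3, -74.5, 334.9]
ee_rot: [[-0.264, 0.965, -0.0], [0.965, 0.264, -0.0], [-0.0, -0.0, -1.0]]
force: [-4.5, -1.0, 3.1]
opening: -0.2
```

Request:
servo_tool(moves=[{"dx": 0,"dy": 0.2,"dz": 0,"rx": 0,"ry": 0,"rz": 0},{"dx": 0,"dy": 0.2,"dz": 0,"rx": 0,"ry": 0,"rz": 0}])

```text
clock: 17.77
tool_pos: [515.3, -74.0, 334.8]
ee_rot: [[-0.264, 0.965, -0.0], [0.965, 0.264, -0.0], [-0.0, -0.0, -1.0]]
force: [-3.9, -1.3, 3.9]
opening: 0.1
```

```bash
python3 -c "
from h import *
st()"
```

```text
t 17.775 bank [-55.8  81.  334.8] F bank [-4.1 -0.2  3.9] op 0.05982635916125949 q [-0.21 -0.13  1.57 -0.    1.7  -2.05]
```

Request:
servo_tool(moves=[{"dx": 0,"dy": 0.2,"dz": 0,"rx": 0,"ry": 0,"rz": 0},{"dx": 0,"dy": 0.4,"dz": 0,"rx": 0,"ry": 0,"rz": 0}])

```text
clock: 18.02
tool_pos: [519.2, -72.9, 334.7]
ee_rot: [[-0.264, 0.965, -0.0], [0.965, 0.264, -0.0], [0.0, -0.0, -1.0]]
force: [-4.7, -0.5, 2.4]
opening: 0.1
```

Request:
servo_tool(moves=[{"dx": 0,"dy": 0.3,"dz": 0,"rx": 0,"ry": 0,"rz": 0},{"dx": 0,"dy": 0.6,"dz": 0,"rx": 0,"ry": 0,"rz": 0},{"dx": 0,"dy": 0.6,"dz": 0,"rx": 0,"ry": 0,"rz": 0}])

```text
clock: 18.4
tool_pos: [525.4, -71.2, 334.4]
ee_rot: [[-0.264, 0.964, 0.0], [0.964, 0.264, 0.0], [0.0, 0.0, -1.0]]
force: [-2.0, -0.4, 1.6]
opening: 0.2
```

```bash
python3 -c "
from h import *
st()"
```

```text
t 18.4 bank [-45.4  81.  334.4] F bank [-2.1  0.2  1.6] op 0.2489613877192021 q [-0.2  -0.1   1.55  0.    1.7  -2.04]
```

The left lever is free, so swing it on.

Request:
servo_tool(moves=[{"dx": 0,"dy": 0.6,"dz": 0,"rx": 0,"ry": 0,"rz": 0},{"dx": 0,"dy": 1.2,"dz": 0,"rx": 0,"ry": 0,"rz": 0},{"dx": 0,"dy": 1.8,"dz": 0,"rx": 0,"ry": 0,"rz": 0},{"dx": 0,"dy": 2.4,"dz": 0,"rx": 0,"ry": 0,"rz": 0},{"dx": 0,"dy": 3.0,"dz": 0,"rx": 0,"ry": 0,"rz": 0},{"dx": 0,"dy": 3.6,"dz": 0,"rx": 0,"ry": 0,"rz": 0},{"dx": 0,"dy": 4.2,"dz": 0,"rx": 0,"ry": 0,"rz": 0},{"dx": 0,"dy": 4.8,"dz": 0,"rx": 0,"ry": 0,"rz": 0}])

```text
clock: 19.4
tool_pos: [571.7, -58.6, 334.0]
ee_rot: [[-0.264, 0.965, -0.001], [0.965, 0.264, -0.0], [0.0, -0.001, -1.0]]
force: [-3.3, -1.7, -1.0]
opening: 0.0
```

Request:
servo_tool(moves=[{"dx": 0,"dy": 0.5,"dz": 0,"rx": 0,"ry": 0,"rz": 0},{"dx": 0,"dy": 1.0,"dz": 0,"rx": 0,"ry": 0,"rz": 0},{"dx": 0,"dy": 1.4,"dz": 0,"rx": 0,"ry": 0,"rz": 0},{"dx": 0,"dy": 1.6,"dz": 0,"rx": 0,"ry": 0,"rz": 0},{"dx": 0,"dy": 1.6,"dz": 0,"rx": 0,"ry": 0,"rz": 0}])

```text
clock: 20.02
tool_pos: [587.0, -54.3, 334.9]
ee_rot: [[-0.264, 0.964, 0.001], [0.964, 0.264, 0.0], [-0.0, 0.001, -1.0]]
force: [-1.0, -0.0, -0.2]
opening: -0.1
```

```bash
python3 -c "
from h import *
st()"
```

```text
t 20.025 bank [ 18.5  81.3 334.9] F bank [-1.   0.2 -0.2] op -0.07280760049103288 q [-0.15  0.06  1.39  0.    1.69 -1.99]
```

Request:
servo_tool(moves=[{"dx": 0,"dy": 0.2,"dz": 0,"rx": 0,"ry": 0,"rz": 0},{"dx": 0,"dy": 0.4,"dz": 0,"rx": 0,"ry": 0,"rz": 0},{"dx": 0,"dy": 0.4,"dz": 0,"rx": 0,"ry": 0,"rz": 0}])

```text
clock: 20.4
tool_pos: [590.8, -53.4, 334.7]
ee_rot: [[-0.264, 0.965, 0.0], [0.965, 0.264, -0.0], [-0.0, 0.0, -1.0]]
force: [-1.7, -0.7, -0.6]
opening: 0.4
```

Request:
servo_tool(moves=[{"dx": 0,"dy": 0.2,"dz": 0,"rx": 0,"ry": 0,"rz": 0},{"dx": 0,"dy": 0.2,"dz": 0,"rx": 0,"ry": 0,"rz": 0}])

```text
clock: 20.65
tool_pos: [592.7, -52.8, 334.7]
ee_rot: [[-0.264, 0.965, 0.0], [0.965, 0.264, -0.0], [-0.0, 0.0, -1.0]]
force: [-2.3, -0.4, -1.6]
opening: 0.1
```

Request:
servo_tool(moves=[{"dx": 0,"dy": 0.1,"dz": 0,"rx": 0,"ry": 0,"rz": 0},{"dx": 0,"dy": 0.1,"dz": 0,"rx": 0,"ry": 0,"rz": 0}])

```text
clock: 20.9
tool_pos: [593.6, -52.6, 334.7]
ee_rot: [[-0.264, 0.965, 0.0], [0.965, 0.264, 0.0], [-0.0, 0.0, -1.0]]
force: [-2.6, -0.9, -0.5]
opening: -0.1
```

Request:
servo_tool(moves=[{"dx": 0,"dy": 0.1,"dz": 0,"rx": 0,"ry": 0,"rz": 0},{"dx": 0,"dy": 0.1,"dz": 0,"rx": 0,"ry": 0,"rz": 0}])

```text
clock: 21.15
tool_pos: [594.5, -52.3, 334.7]
ee_rot: [[-0.264, 0.965, 0.0], [0.965, 0.264, -0.0], [-0.0, 0.0, -1.0]]
force: [-2.4, -0.7, 0.9]
opening: 0.1
```

```bash
python3 -c "
from h import *
st()"
```

```text
t 21.15 bank [ 26.3  81.3 334.7] F bank [-2.5 -0.1  0.9] op 0.12225511816805974 q [-0.14  0.08  1.37  0.    1.7  -1.98]
```

Request:
servo_tool(moves=[{"dx": 0,"dy": 0.1,"dz": 0,"rx": 0,"ry": 0,"rz": 0},{"dx": 0,"dy": 0.1,"dz": 0,"rx": 0,"ry": 0,"rz": 0}])

```text
clock: 21.4
tool_pos: [595.5, -52.0, 334.7]
ee_rot: [[-0.264, 0.965, -0.0], [0.965, 0.264, -0.0], [0.0, -0.0, -1.0]]
force: [-2.9, -1.3, -0.4]
opening: 0.2
```

Request:
servo_tool(moves=[{"dx": 0,"dy": 0.1,"dz": 0,"rx": 0,"ry": 0,"rz": 0},{"dx": 0,"dy": 0.1,"dz": 0,"rx": 0,"ry": 0,"rz": 0}])

```text
clock: 21.65
tool_pos: [596.1, -51.9, 334.6]
ee_rot: [[-0.264, 0.965, -0.002], [0.965, 0.264, -0.0], [0.0, -0.002, -1.0]]
force: [-5.5, -1.6, 0.1]
opening: 0.3
```

Request:
servo_tool(moves=[{"dx": 0,"dy": 0.1,"dz": 0,"rx": 0,"ry": 0,"rz": 0},{"dx": 0,"dy": 0.1,"dz": 0,"rx": 0,"ry": 0,"rz": 0}])

```text
clock: 21.9
tool_pos: [596.6, -51.8, 334.5]
ee_rot: [[-0.263, 0.965, -0.004], [0.965, 0.263, -0.001], [0.0, -0.004, -1.0]]
force: [-9.1, -1.8, 2.1]
opening: 0.1
```

Request:
servo_tool(moves=[{"dx": 0,"dy": 0.08,"dz": 0,"rx": 0,"ry": 0,"rz": 0},{"dx": 0,"dy": 0.08,"dz": 0,"rx": 0,"ry": 0,"rz": 0}])

```text
clock: 22.15
tool_pos: [597.0, -51.8, 334.4]
ee_rot: [[-0.263, 0.965, -0.006], [0.965, 0.263, -0.001], [0.001, -0.006, -1.0]]
force: [-12.1, -1.5, 2.5]
opening: 0.4
```

The left lever is at its stop (12 N at about 29 mm). Next, the middle lever.

Request:
servo_tool(moves=[{"dx": 0,"dy": -3,"dz": 0,"rx": 0,"ry": 0,"rz": 0},{"dx": 0,"dy": -9,"dz": 0,"rx": 0,"ry": 0,"rz": 0},{"dx": 0,"dy": -12,"dz": 0,"rx": 0,"ry": 0,"rz": 0},{"dx": 0,"dy": -12,"dz": 0,"rx": 0,"ry": 0,"rz": 0},{"dx": -4,"dy": -12,"dz": 0,"rx": 0,"ry": 0,"rz": 0},{"dx": -8.1,"dy": -12,"dz": 0,"rx": 0,"ry": 0,"rz": 0},{"dx": -8.1,"dy": -11,"dz": 0,"rx": 0,"ry": 0,"rz": 0},{"dx": -8.1,"dy": -10,"dz": 0,"rx": 0,"ry": 0,"rz": 0}])

```text
clock: 23.15
tool_pos: [524.3, -155.3, 334.6]
ee_rot: [[-0.264, 0.965, 0.001], [0.965, 0.264, 0.001], [0.0, 0.001, -1.0]]
force: [0.4, 0.3, 1.0]
opening: -0.2
```

```bash
python3 -c "
from h import *
st()"
```

```text
t 23.15 bank [-6.840e+01  1.000e-01  3.346e+02] F bank [0.4 0.2 1. ] op -0.21972167338314358 q [-0.35 -0.06  1.5   0.    1.69 -2.19]
```

Request:
servo_tool(moves=[{"dx": 0,"dy": 0.3,"dz": 0,"rx": 0,"ry": 0,"rz": 0},{"dx": 0,"dy": 0.6,"dz": 0,"rx": 0,"ry": 0,"rz": 0},{"dx": 0,"dy": 0.9,"dz": 0,"rx": 0,"ry": 0,"rz": 0},{"dx": 0,"dy": 0.9,"dz": 0,"rx": 0,"ry": 0,"rz": 0}])

```text
clock: 23.65
tool_pos: [531.6, -153.2, 334.9]
ee_rot: [[-0.264, 0.964, -0.001], [0.964, 0.264, 0.0], [0.0, -0.001, -1.0]]
force: [-2.7, 0.6, 0.9]
opening: 0.2
```

```bash
python3 -c "
from h import *
st()"
```

```text
t 23.65 bank [-6.070e+01  3.000e-01  3.349e+02] F bank [-2.5  1.3  0.9] op 0.1758364644551303 q [-0.34 -0.04  1.48 -0.    1.69 -2.18]
```

Request:
servo_tool(moves=[{"dx": 0,"dy": 0.2,"dz": 0,"rx": 0,"ry": 0,"rz": 0},{"dx": 0,"dy": 0.4,"dz": 0,"rx": 0,"ry": 0,"rz": 0},{"dx": 0,"dy": 0.4,"dz": 0,"rx": 0,"ry": 0,"rz": 0}])

```text
clock: 24.02
tool_pos: [535.3, -152.6, 335.3]
ee_rot: [[-0.264, 0.965, -0.0], [0.965, 0.264, -0.0], [-0.0, -0.0, -1.0]]
force: [-5.5, -0.5, 4.0]
opening: 0.2
```

Request:
servo_tool(moves=[{"dx": 0,"dy": 0.2,"dz": 0,"rx": 0,"ry": 0,"rz": 0},{"dx": 0,"dy": 0.2,"dz": 0,"rx": 0,"ry": 0,"rz": 0}])

```text
clock: 24.28
tool_pos: [537.4, -152.1, 335.2]
ee_rot: [[-0.264, 0.965, 0.0], [0.965, 0.264, -0.001], [-0.001, 0.0, -1.0]]
force: [-4.8, -0.8, 4.1]
opening: -0.1
```

Free now: 5 N and steady at a point where it was over 12 N before.

Request:
servo_tool(moves=[{"dx": 0,"dy": 0.3,"dz": 0,"rx": 0,"ry": 0,"rz": 0},{"dx": 0,"dy": 0.6,"dz": 0,"rx": 0,"ry": 0,"rz": 0},{"dx": 0,"dy": 0.6,"dz": 0,"rx": 0,"ry": 0,"rz": 0}])

```text
clock: 24.65
tool_pos: [543.4, -150.5, 334.8]
ee_rot: [[-0.264, 0.965, 0.001], [0.965, 0.264, -0.0], [-0.001, 0.0, -1.0]]
force: [-3.4, -2.2, 2.8]
opening: 0.1
```

Request:
servo_tool(moves=[{"dx": 0,"dy": 0.6,"dz": 0,"rx": 0,"ry": 0,"rz": 0},{"dx": 0,"dy": 1.2,"dz": 0,"rx": 0,"ry": 0,"rz": 0},{"dx": 0,"dy": 1.8,"dz": 0,"rx": 0,"ry": 0,"rz": 0},{"dx": 0,"dy": 2.4,"dz": 0,"rx": 0,"ry": 0,"rz": 0},{"dx": 0,"dy": 3.0,"dz": 0,"rx": 0,"ry": 0,"rz": 0},{"dx": 0,"dy": 3.6,"dz": 0,"rx": 0,"ry": 0,"rz": 0},{"dx": 0,"dy": 4.2,"dz": 0,"rx": 0,"ry": 0,"rz": 0},{"dx": 0,"dy": 4.6,"dz": 0,"rx": 0,"ry": 0,"rz": 0}])

```text
clock: 25.65
tool_pos: [588.1, -138.0, 334.4]
ee_rot: [[-0.264, 0.964, -0.0], [0.964, 0.264, 0.0], [0.0, -0.0, -1.0]]
force: [-3.1, -1.1, 1.5]
opening: 0.0
```

```bash
python3 -c "
from h import *
st()"
```

```text
t 25.65 bank [-2.200e+00  2.000e-01  3.344e+02] F bank [-3.3 -0.3  1.5] op 0.04753288797362321 q [-0.29  0.1   1.35 -0.    1.7  -2.12]
```

Request:
servo_tool(moves=[{"dx": 0,"dy": 0.5,"dz": 0,"rx": 0,"ry": 0,"rz": 0},{"dx": 0,"dy": 1.0,"dz": 0,"rx": 0,"ry": 0,"rz": 0},{"dx": 0,"dy": 1.5,"dz": 0,"rx": 0,"ry": 0,"rz": 0},{"dx": 0,"dy": 1.9,"dz": 0,"rx": 0,"ry": 0,"rz": 0},{"dx": 0,"dy": 2.2,"dz": 0,"rx": 0,"ry": 0,"rz": 0},{"dx": 0,"dy": 2.4,"dz": 0,"rx": 0,"ry": 0,"rz": 0},{"dx": 0,"dy": 2.4,"dz": 0,"rx": 0,"ry": 0,"rz": 0}])

```text
clock: 26.52
tool_pos: [611.1, -131.7, 334.9]
ee_rot: [[-0.264, 0.964, 0.001], [0.964, 0.264, 0.0], [-0.0, 0.001, -1.0]]
force: [-3.1, 0.7, -0.2]
opening: 0.1
```

Request:
servo_tool(moves=[{"dx": 0,"dy": 0.15,"dz": 0,"rx": 0,"ry": 0,"rz": 0},{"dx": 0,"dy": 0.15,"dz": 0,"rx": 0,"ry": 0,"rz": 0}])

```text
clock: 26.78
tool_pos: [612.3, -131.4, 334.8]
ee_rot: [[-0.264, 0.965, 0.0], [0.965, 0.264, -0.0], [-0.0, 0.0, -1.0]]
force: [-2.9, 0.0, -0.2]
opening: -0.3
```

```bash
python3 -c "
from h import *
st()"
```

```text
t 26.775 bank [2.290e+01 2.000e-01 3.348e+02] F bank [-2.8  0.8 -0.2] op -0.27041696695204287 q [-0.27  0.16  1.28  0.    1.7  -2.1 ]
```

Request:
servo_tool(moves=[{"dx": 0,"dy": 0.1,"dz": 0,"rx": 0,"ry": 0,"rz": 0},{"dx": 0,"dy": 0.2,"dz": 0,"rx": 0,"ry": 0,"rz": 0},{"dx": 0,"dy": 0.2,"dz": 0,"rx": 0,"ry": 0,"rz": 0}])

```text
clock: 27.15
tool_pos: [614.3, -130.9, 334.7]
ee_rot: [[-0.264, 0.965, 0.0], [0.965, 0.264, -0.0], [-0.0, 0.0, -1.0]]
force: [-3.9, -0.8, -0.4]
opening: 0.1
```

Request:
servo_tool(moves=[{"dx": 0,"dy": 0.1,"dz": 0,"rx": 0,"ry": 0,"rz": 0},{"dx": 0,"dy": 0.1,"dz": 0,"rx": 0,"ry": 0,"rz": 0}])

```text
clock: 27.4
tool_pos: [615.3, -130.7, 334.7]
ee_rot: [[-0.264, 0.965, 0.0], [0.965, 0.264, -0.0], [-0.0, 0.0, -1.0]]
force: [-2.9, -1.0, -1.1]
opening: -0.2
```

Request:
servo_tool(moves=[{"dx": 0,"dy": 0.1,"dz": 0,"rx": 0,"ry": 0,"rz": 0},{"dx": 0,"dy": 0.1,"dz": 0,"rx": 0,"ry": 0,"rz": 0}])

```text
clock: 27.65
tool_pos: [616.2, -130.4, 334.7]
ee_rot: [[-0.264, 0.965, 0.0], [0.965, 0.264, -0.0], [-0.0, 0.0, -1.0]]
force: [-3.6, -0.7, -0.4]
opening: -0.1
```

Request:
servo_tool(moves=[{"dx": 0,"dy": 0.1,"dz": 0,"rx": 0,"ry": 0,"rz": 0},{"dx": 0,"dy": 0.1,"dz": 0,"rx": 0,"ry": 0,"rz": 0}])

```text
clock: 27.9
tool_pos: [616.8, -130.3, 334.6]
ee_rot: [[-0.264, 0.965, -0.002], [0.965, 0.264, -0.0], [0.0, -0.002, -1.0]]
force: [-5.7, -1.6, 0.3]
opening: 0.0
```

Request:
servo_tool(moves=[{"dx": 0,"dy": 0.1,"dz": 0,"rx": 0,"ry": 0,"rz": 0},{"dx": 0,"dy": 0.1,"dz": 0,"rx": 0,"ry": 0,"rz": 0}])

```text
clock: 28.15
tool_pos: [617.4, -130.2, 334.5]
ee_rot: [[-0.263, 0.965, -0.003], [0.965, 0.263, -0.001], [0.0, -0.004, -1.0]]
force: [-9.4, -3.1, 0.6]
opening: -0.1
```

Request:
servo_tool(moves=[{"dx": 0,"dy": 0.08,"dz": 0,"rx": 0,"ry": 0,"rz": 0},{"dx": 0,"dy": 0.08,"dz": 0,"rx": 0,"ry": 0,"rz": 0}])

```text
clock: 28.4
tool_pos: [617.8, -130.2, 334.5]
ee_rot: [[-0.263, 0.965, -0.005], [0.965, 0.263, -0.001], [0.001, -0.005, -1.0]]
force: [-11.6, -3.0, 2.1]
opening: 0.4
```

The middle lever is at its stop. Back off straight towards the robot, then rise and look.

Request:
servo_tool(moves=[{"dx": 0,"dy": -3,"dz": 0,"rx": 0,"ry": 0,"rz": 0},{"dx": 0,"dy": -9,"dz": 0,"rx": 0,"ry": 0,"rz": 0},{"dx": 0,"dy": -14,"dz": -4,"rx": 0,"ry": 0,"rz": 0},{"dx": 0,"dy": -20,"dz": -8,"rx": 0,"ry": 0,"rz": 0},{"dx": 0,"dy": -22,"dz": -9,"rx": 0,"ry": 0,"rz": 0},{"dx": 0,"dy": -22,"dz": -9,"rx": 0,"ry": 0,"rz": 0},{"dx": 0,"dy": -22,"dz": -9,"rx": 0,"ry": 0,"rz": 0}])

```text
clock: 29.28
tool_pos: [407.2, -187.5, 424.5]
ee_rot: [[-0.264, 0.964, 0.001], [0.964, 0.264, 0.0], [-0.0, 0.001, -1.0]]
force: [-0.3, -0.4, 0.4]
opening: 0.0
```

```bash
python3 - <<'E'
from h import *
np.set_printoptions(precision=1,suppress=True)
st()
for n in("scene","top"):
    im,D=optics.capture(n); cv2.imwrite(f"pics/{n}3.png",cv2.resize(im[120:360,120:440] if n=="scene" else im[150:390,200:520],None,fx=2,fy=2))
    for s,y in LY.items():
        X=W(55.1,y,176)
        r=landmark_of(n,s+"_tip")
        print(n,s,"pred",proj(n,X),[ (round(q["p"],2),np.array(q["uv"]),B(onz(n,q["uv"],176))) for q in r[:2]])
    P=cloud(n,D); m=(D>0)&(P[...,2]>110)&(P[...,2]<190)
    Q=P-C; bx=Q@BX; by=Q@BY
    for s,y in LY.items():
        k=m&(abs(by-y)<20)&(abs(bx)<90); z=P[k][:,2]; b=bx[k]
        if len(z)>10: 
            A=np.polyfit(z,b,1); print(s,len(z),"lean",np.arctan(A[0]).round(3),"bx max",b.max(),"zmax",z.max())
    for k,z in(("offcut",0),("tape",0),("canister_mid",50)):
        print(k,[(round(q["p"],2),onz(n,q["uv"],z)) for q in landmark_of(n,k)[:2]])
E
```

```text
t 29.275 bank [-189.7   -0.5  424.5] F bank [-0.4 -0.3  0.4] op 0.04028664906807964 q [-0.5 -0.3  1.6  0.   1.9 -2.4]
scene left pred [299.4 234.8] [(0.51, array([298.3, 237. ]), array([ 56. ,  72.7, 176. ]))]
scene middle pred [282.  259.2] [(0.77, array([282.6, 261.9]), array([ 59.8,  -6.3, 176. ])), (0.44, array([262.7, 288.9]), array([ 58.6, -85.1, 176. ]))]
scene right pred [262.4 286.5] [(0.74, array([262.1, 287.2]), array([ 55.5, -81.8, 176. ]))]
left 190 lean 0.48 bx max 62.45349433425378 zmax 178.4567159808886
middle 200 lean 0.482 bx max 61.40627574906285 zmax 178.00806828616388
right 207 lean 0.472 bx max 61.71022940749737 zmax 177.6880447979379
offcut [(0.59, array([ 709.3, -349.9,    0. ]))]
tape [(0.69, array([729.8, -35.5,   0. ]))]
canister_mid [(0.96, array([525.8, 106.7,  50. ]))]
top left pred [346.1 239.4] [(0.63, array([344.6, 240.6]), array([ 53.4,  84.2, 176. ])), (0.2, array([413.2, 221.5]), array([ 51.3, -79.7, 176. ]))]
top middle pred [379.5 229.6] [(0.6, array([381. , 233.2]), array([ 46.2,  -0.7, 176. ]))]
top right pred [412.8 219.9] [(0.5, array([414.3, 221.4]), array([ 50.8, -82.2, 176. ]))]
left 156 lean 0.529 bx max 59.450090422478134 zmax 181.44849769669835
middle 163 lean 0.533 bx max 59.796667660773 zmax 181.89940472858098
right 162 lean 0.521 bx max 59.61046239367175 zmax 182.60334087682068
offcut [(0.71, array([ 704.4, -349.3,    0. ]))]
tape [(0.81, array([735.2, -39.1,   0. ]))]
canister_mid [(0.86, array([537.2, 106.9,  50. ])), (0.16, array([ 586.6, -135.4,   50. ]))]
```

View pics/scene3.png

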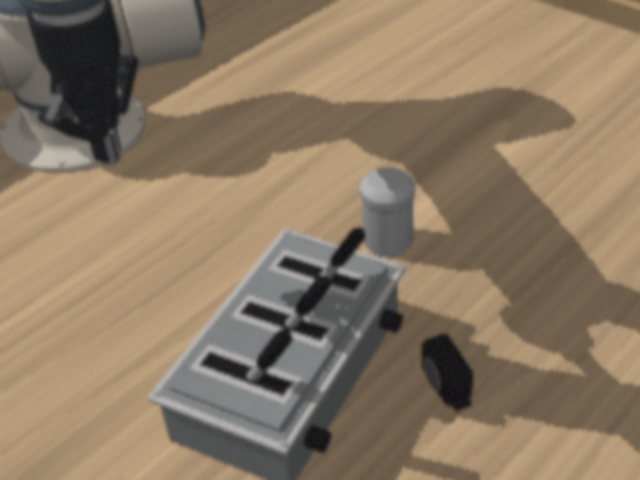

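View pics/top3.png

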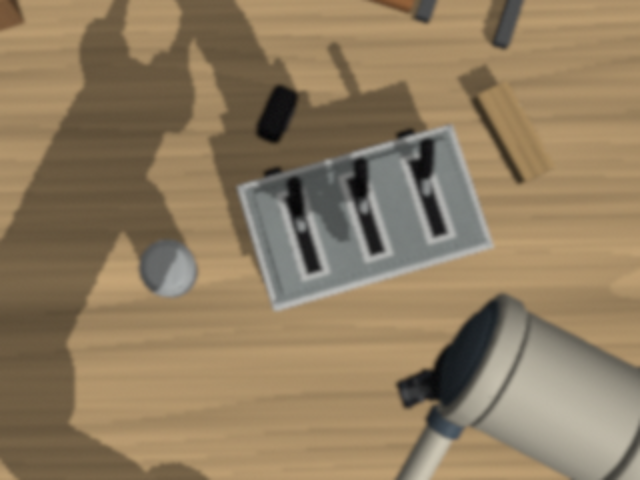

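All three levers lean away, all alike. Their tips in the scene crop are near (360,232), (327,282) and (285,335), with leans of 0.47 to 0.53 rad. The canister, tape and offcut are where they were, and the arm is clear of everything. I'm handing in.

```bash
python3 -c "
from h import *
print(sign_off())"
```

```text
the job is handed in; nothing more can be done
None
```

All three levers of the switch bank are fully over, away from the robot. I handed the job in at about 30 s of the 67 s allowed.

- **Order:** the interlock order turned out to be right, left, middle. I felt the middle lever first and again after the right one; both times it was blocked, so I backed off and left it. It was free once the left lever was over.
- **Forces:** every push was made with the fingers shut. The most I read was about 16 N (12 N forward and 11 N upward) against the blocked middle lever. At the end stops it was 11 to 12 N. Readings came only at the end of each move, so brief peaks in between were not seen.
- **Levers, last check:** both cameras' depth shows all three leaning away equally, by 0.47 to 0.53 rad against 0.5 nominal. Each clearly met its end stop.
- **Surroundings, last check:** the canister, tape and offcut are where they were, within measuring error. The fingers were well clear of the bank, and the force read about zero.
- **Disagreement:** a few of the network's tip positions differed by 5 to 9 mm from the expected ones, mostly on the middle lever. They differed in opposite directions in the two cameras. The depth readings and the pictures show no such difference between levers.

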